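# Lock the roller track's end stop and clear the power modules

## Task

The locknut of the roller track's end stop is loose: take the big open-ended spanner out of the tool crate, set it flat and fully home on the stud's square, handle towards the robot so that the reaction pin keeps it and the stud from turning, and with the spanner on tighten the locknut fully clockwise. Then clear the track one power module at a time, the one nearest the stop first: roll it along the rollers right up against the end stop, lift it off there and stand it upright in the black tray. Finish with the big spanner back in the crate with the other two tools, and leave the carton, meter and jar where they are.

Things in the scene. Friction and masses are not known exactly. Their poses are not given: they have to be found in the camera images.
- track: roller track fixed on the bench; origin on the bench under it, +y along it towards the end stop, -x side faces the robot. 12 free steel rollers across it, y -260 to +114 mm, tops at z 60 mm; side rails 66 mm apart inside, 86 outside, rise to z 70. End stop: plate 90 mm wide, top at z 105. Beyond it an aluminium seat plate, top at z 45 (x -170 to +50, y 155 to 255), with the stud at x 0, y 205
- pin (a point): foot of the upright steel reaction pin on the seat plate, 12 mm diameter, 30 mm tall, at x -150, y 233 mm of the track: a spanner on the stud with its handle pointing to the track's -x is stopped by this pin when it swings clockwise (seen from above)
- stop_face (a point): point on the track's centre line where modules end up: y at the face of the end stop's rubber pad, z at the roller tops (60 mm above the bench); axes as the track's. A module against the stop has its origin 40 mm before this point (-y)
- stud_square (a point): the stud's square, 30 mm across flats, 18 mm tall, standing on the seat plate; this point is on the stud's vertical axis at the seat plate's top; x and y axes are normal to the flats and turn with the stud
- stud (a joint): turn of the stud in its bore, rad, positive clockwise from above; 0 = its flats square to the track. The stud turns freely (about 0.015 N m), without end, so it goes round with the nut unless it is held
- nut_mid (a point): centre of the hexagonal locknut on the stud, 36 mm across flats (42 over corners), 24 mm high: bottom 20 mm and top 44 mm above the seat plate; the stud's thread stands 12 mm out of the top. z up; its x axis is normal to a pair of flats, the other pairs lie 60 degrees round; turns with the nut
- locknut (a joint): turn of the nut on the stud (relative to the stud), rad, positive clockwise from above = tightening; starts loose at 0 to 0.5, stops hard at 2.0 = fully tight; drag about 0.14 N m
- spanner: big open-ended steel spanner in the crate, 12 mm thick, 187 mm long, 0.3 kg; jaw slot 34 mm wide (for the 30 mm square; head 58 mm wide), open to +x; origin at the jaw's centre at the underside, on the stud's axis when the spanner is on. Slot floor at x -17, jaw tips at +17; handle 20 mm wide from x -33 to -170 mm
- spanner_grip (a point): point on the big spanner's handle, 75 mm behind the jaw's centre, mid-thickness: the place to grip across the handle. The spanner goes on and comes off sideways, level, under the nut: 45 mm of draw along its length clears square and nut, and keeps fingers that grip here clear of the pin
- small_spanner: a smaller open-ended spanner of the same form in the crate, slot 19 mm, handle 16 mm wide, 165 mm long, 12 mm thick: does not fit; origin at the jaw's centre, underside, handle to its -x
- tommy_bar: dark steel bar with a square head, 14 to 20 mm thick, 167 mm long, in the crate, not needed; origin at the underside, head at x +18 to +42 mm, bar back to x -125 mm
- crate: low grey plastic tool crate, fixed, outside 270 (x) x 220 (y) x 30 mm high, walls and floor 5 mm; origin at the centre of its underside; three tools lie side by side in it, all about along its x
- tray: low black outgoing tray, fixed, outside 140 (x) x 310 (y) x 16 mm high, walls and floor 5 mm; origin at the centre of its underside; room for three modules side by side
- carton: cardboard carton 90 x 120 x 60 mm, bystander; origin under its centre
- meter: yellow multimeter lying on the bench, 75 x 150 x 35 mm, bystander; origin under its centre
- jar: jar 60 mm diameter, 80 mm high, bystander; origin under its centre
- module1: power module 1: plain aluminium box with vent slots, 50 wide (x) x 80 long (y) x 65 mm high, about 0.35 kg; origin at the centre of its underside, z up. On the rollers, the place nearest the end stop. Absent in some starts
- module2: power module 2: plain aluminium box with vent slots, 50 wide (x) x 80 long (y) x 65 mm high, about 0.35 kg; origin at the centre of its underside, z up. On the rollers, the place in the middle of the queue. Absent in some starts
- module3: power module 3: plain aluminium box with vent slots, 50 wide (x) x 80 long (y) x 65 mm high, about 0.35 kg; origin at the centre of its underside, z up. On the rollers, the place furthest from the end stop. Absent in some starts

How it is judged (in metres and radians):
On the way, in this order (a step that is already met when the one before it is completed fails the run):
1. the big spanner is on the square of the stud, flat on the seat plate (horizontal distance between spanner and stud_square below 0.008 m and z of spanner in the frame of track between 0.04 and 0.052 m and angle between spanner's own z axis and vertical below 0.15 rad), for 0.2 s.
2. the locknut is turned tight (1.8 rad or more) while the spanner is on the stud (all of step 1 and value of joint locknut above 1.8 rad), for 0.2 s.
3. module1 is against the end stop (within 7 mm) on the rollers (y of module1 in the frame of stop_face above -0.047 m and x of module1 in the frame of stop_face between -0.03 and 0.03 m and z of module1 in the frame of stop_face between -0.01 and 0.01 m), for 0.2 s.
4. module1 stands upright in the tray (x of module1 in the frame of tray between -0.06 and 0.06 m and y of module1 in the frame of tray between -0.145 and 0.145 m and z of module1 in the frame of tray between -0.002 and 0.012 m and angle between module1's own z axis and vertical below 0.15 rad and linear speed of module1 below 0.03 m/s), for 0.2 s.
5. module2 is against the end stop (within 7 mm) on the rollers (y of module2 in the frame of stop_face above -0.047 m and x of module2 in the frame of stop_face between -0.03 and 0.03 m and z of module2 in the frame of stop_face between -0.01 and 0.01 m), for 0.2 s.
6. module2 stands upright in the tray (x of module2 in the frame of tray between -0.06 and 0.06 m and y of module2 in the frame of tray between -0.145 and 0.145 m and z of module2 in the frame of tray between -0.002 and 0.012 m and angle between module2's own z axis and vertical below 0.15 rad and linear speed of module2 below 0.03 m/s), for 0.2 s.
7. module3 is against the end stop (within 7 mm) on the rollers (y of module3 in the frame of stop_face above -0.047 m and x of module3 in the frame of stop_face between -0.03 and 0.03 m and z of module3 in the frame of stop_face between -0.01 and 0.01 m), for 0.2 s.
8. module3 stands upright in the tray (x of module3 in the frame of tray between -0.06 and 0.06 m and y of module3 in the frame of tray between -0.145 and 0.145 m and z of module3 in the frame of tray between -0.002 and 0.012 m and angle between module3's own z axis and vertical below 0.15 rad and linear speed of module3 below 0.03 m/s), for 0.2 s.
At the end, for the whole second after the job is handed in: The locknut is turned to 1.8 rad or more; every module present stands upright (within 0.15 rad) at rest on the tray's floor, its centre within the tray; the big spanner, the small spanner and the bar lie in the crate, below 50 mm above the bench (all of step 4 and all of step 6 and all of step 8 and value of joint locknut above 1.8 rad and x of spanner in the frame of crate between -0.13 and 0.13 m and y of spanner in the frame of crate between -0.105 and 0.105 m and z of spanner in the frame of crate between -0.002 and 0.05 m and x of spanner_grip in the frame of crate between -0.13 and 0.13 m and y of spanner_grip in the frame of crate between -0.105 and 0.105 m and z of spanner_grip in the frame of crate between -0.002 and 0.05 m and x of small_spanner in the frame of crate between -0.13 and 0.13 m and y of small_spanner in the frame of crate between -0.105 and 0.105 m and z of small_spanner in the frame of crate between -0.002 and 0.05 m and x of tommy_bar in the frame of crate between -0.13 and 0.13 m and y of tommy_bar in the frame of crate between -0.105 and 0.105 m and z of tommy_bar in the frame of crate between -0.002 and 0.05 m and linear speed of spanner below 0.03 m/s); the robot touches nothing.
It fails at once if a module is lifted more than 35 mm off the rollers over the track before it has got to within 60 mm of the end stop ((x of module1 in the frame of stop_face between -0.05 and 0.05 m and y of module1 in the frame of stop_face between -0.42 and -0.1 m and z of module1 in the frame of stop_face above 0.035 m) or (x of module2 in the frame of stop_face between -0.05 and 0.05 m and y of module2 in the frame of stop_face between -0.42 and -0.1 m and z of module2 in the frame of stop_face above 0.035 m) or (x of module3 in the frame of stop_face between -0.05 and 0.05 m and y of module3 in the frame of stop_face between -0.42 and -0.1 m and z of module3 in the frame of stop_face above 0.035 m)).
It fails at once if the carton, the meter or the jar is moved more than 30 mm (distance of any of carton, meter, jar from where it was at the start of the episode above 0.03 m).
Of module1, module2, module3 only 1 to 3 are there at a start; the rules pass over those that are not, and their reading is None.
At some moment in a run one of spanner may be knocked a few centimetres aside while the robot is not near it.
Once in a run the grip may slacken for a moment while it holds something.
It also fails if it takes over 210 s, if anything falls off the work surface, if the arm or the gripper's body presses on something with over 40 N, if the wrist force passes 120 N, or if a joint passes its speed limit or range.

## Robot

A 6-joint arm with a two-finger parallel gripper is mounted at the origin on the work surface. World frame = base frame: x ahead of the robot, y to its left, z up, the work surface at z = 0. Lengths are in mm, angles in rad, forces in N, time in s.
With the tool pointing down it reaches from about 350 to 775 mm from the base axis. Payload 7.3 kg.
Tool frame: the origin (TCP) lies midway between the tips of the shut fingers; the grasp point (between the pads) lies 19 mm behind it; z points along the fingers, x is the direction in which the jaws open and shut, and the axes are right-handed (so a half turn about z gives the same grasp; the last joint's range is limited). The gripper opens to 92 mm and grips with 3 to 60 N. Pads are 19 mm wide; open, the fingers measure 130 mm over their backs; the gripper's body (75 mm by 190 mm) begins 47 mm behind the grasp point.
Start: joints at [-1.417, 0.342, 1.524, -0, 1.275, -0.146], TCP at [155.07, -501.596, 226.741] pointing down, gripper open.
Joint ranges: [-2.53, 2.53], [-0.77, 2.02], [0.04, 2.7], [-1, 4.14], [0.28, 2.66], [-3.11, 3.11]. Speed limits (rad/s): [2.57, 2.57, 3.14, 3.14, 3.14, 3.14].

## Interface

Orientations are given as [roll, pitch, yaw] about the fixed x, y, z axes, in that order (R = Rz(yaw) Ry(pitch) Rx(roll)).
In Python, from plant import bot gives the robot as it stands.
- The arm moves only by the shell command python3 -m pendant 'ROWS' [OPENING]. ROWS is JSON, a list of rows, each an object with "linear": the shift along the world's x, y, z in mm, a list of three; "twist": the turn about the world's z in degrees. In form: [{"linear": [x, y, z], "twist": twist}, ...]. A call has 1 to 20 rows; each row is the pose to reach, as a shift and turn from the pose commanded when the call began; what a row does not reach only later rows make up. A row lasts 1/8 s, in which the tool goes at most 62.5 mm and 10.7 degrees, less where a joint would pass 70% of its speed; a pose out of reach is approached as far as the arm can. A call with a gripper value outside its range is refused whole. OPENING is the closure in counts, from 0 (fully open) to 255 (shut), set as the call begins (- or left out, the last holds). The fingers move at their own pace and stop on an object; the grip force is fixed at half the most. Time passes only in rows, so rows that repeat a pose let the fingers close. It gives the time, the measured TCP pose, the force and the opening at its end, in the units of the state.
- bot.get_obs(): the state, without advancing time (a new reading comes with each control period).
- bot.capture(name): name is "scene" or "top" or "wrist"; returns a dict with "frame" (384x512x3 uint8, blue, green, red), "z_map" (384x512 float32, mm along the optical axis (not along the pixel's ray), 0 where there is no reading), "fx", "fy", "cx", "cy" (pixels), "rvec" (rotation vector, rad) and "tvec" (3), from world to camera coordinates, as OpenCV has them. Camera axes: x right, y down, z forward; pixel columns grow to the right and rows downward; lengths in mm; the calibration is good to about 2 mm. A picture is of the moment at which its call begins.
- bot.close_job(): hands the job in, once; it reports no verdict.
The state is a dict: "time": time; "joint_positions": joint angles; "dq": joint speeds; "tau": joint torques, N m; "tool_pos": TCP position; "tcp_rot": TCP orientation; "contact_force": force on the tool from outside, world axes, zero at the start; "moment": the same for the moment, N m; "grip_width": finger opening in mm.
Only numpy, scipy, OpenCV 4.12 (cv2) and the standard library are available. Lean on these libraries where they do the work, as an engineer would, in place of code of your own. Each camera call takes 0.05 s, during which the arm holds its last target. There are 200 camera calls.

## Working session

There is one attempt and no reset: what is moved stays moved. The work goes in short steps, Python scripts to look and compute and a shell command to move; the robot and the scene stay as the last step left them, time stands still between calls to the robot, and variables do not carry over. Pictures are saved under pics/ and viewed, about 12 in all and at most 16, crops included, and the job is handed in when it is done.

```bash
mkdir -p pics; ls; cat > h.py <<'E'
import numpy as np, cv2
from plant import bot
def snap(n,f=None):
    c=bot.capture(n); c['frame']=np.asarray(c['frame'])
    if f: cv2.imwrite('pics/'+f,c['frame'])
    R=cv2.Rodrigues(np.array(c['rvec'],float))[0]; c['R']=R; c['t']=np.array(c['tvec'],float).ravel()
    return c
def cloud(c):
    z=c['z_map']; v,u=np.mgrid[:z.shape[0],:z.shape[1]]
    P=np.stack([(u-c['cx'])/c['fx']*z,(v-c['cy'])/c['fy']*z,z],-1)
    W=(P-c['t'])@c['R']; W[z==0]=np.nan
    return W
def ray(c,u,v,z):
    d=np.array([(u-c['cx'])/c['fx'],(v-c['cy'])/c['fy'],1])@c['R']; o=-c['t']@c['R']
    return o+d*(z-o[2])/d[2]
def proj(c,p):
    q=c['R']@np.array(p,float)+c['t']; return c['fx']*q[0]/q[2]+c['cx'],c['fy']*q[1]/q[2]+c['cy']
E
python3 - <<'E'
from h import *
a=snap('top','top.png'); b=snap('scene','scene.png')
np.savez('/tmp/top.npz',W=cloud(a),f=a['frame'])
print(bot.get_obs()); print(-a['t']@a['R'],-b['t']@b['R'],a['fx'])
E
```

```text
pics
{'time': 0.1, 'joint_positions': array([-1.41702045e+00,  3.42662358e-01,  1.52488401e+00, -1.88974023e-05,
        1.27542951e+00, -1.46005309e-01]), 'dq': array([ 0.00059753, -0.00196514, -0.00329188, -0.00123046, -0.00027162,
        0.00091225]), 'tau': array([ 1.77400590e-03, -4.32004058e+01, -2.44695050e+01,  7.19782873e-02,
        5.26703009e-02, -5.42052862e-05]), 'tool_pos': array([ 154.99629524, -501.22599557,  226.1227226 ]), 'tcp_rot': array([-3.14140929e+00,  1.37112754e-03, -1.27100950e+00]), 'contact_force': array([-0.3934755 , -0.49887854, -0.28898853]), 'moment': array([ 0.08937981, -0.01525336, -0.00967028]), 'grip_width': 91.67382724297626}
[444.33193874  90.67997569 873.10007805] [1053.55035126  833.42841112  962.38575721] 360.7231741253168
```

```bash
python3 -c "
import cv2,numpy as np
a=cv2.imread('pics/top.png');cv2.imwrite('pics/top2.png',cv2.resize(a,(800,600)))"
```

```text
(no output)
```

View pics/top2.png

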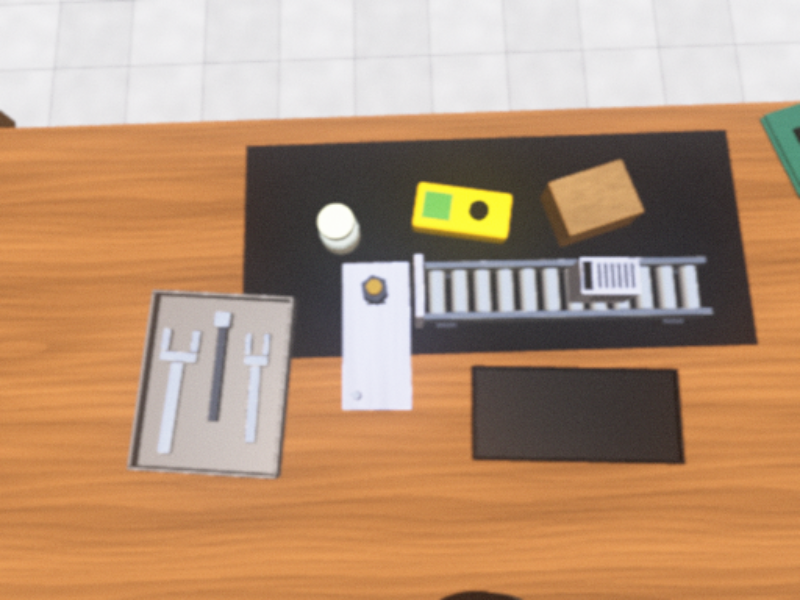

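View pics/scene.png

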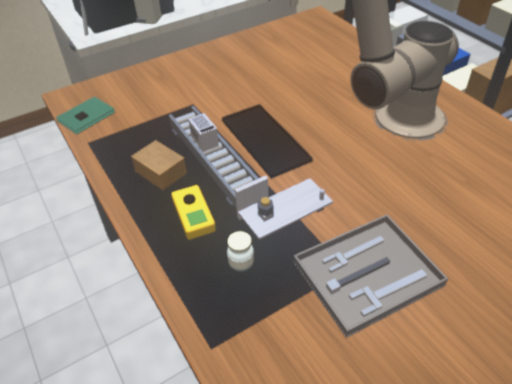

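The top view shows the crate at left, with the big spanner furthest left at (175,390) in the 800 px view. The nut is at (374,290), the pin at (357,395), one module at (610,275) and the tray at (578,415). I'll measure these next.

```bash
python3 - <<'E'
from h import *
d=np.load('/tmp/top.npz'); W=d['W']; f=d['f']
hsv=cv2.cvtColor(f,cv2.COLOR_BGR2HSV)
def region(u0,v0,u1,v1,zmin,zmax,name):
    s=0.64; sl=np.s_[int(v0*s):int(v1*s),int(u0*s):int(u1*s)]
    w=W[sl].reshape(-1,3); m=(w[:,2]>zmin)&(w[:,2]<zmax); w=w[m]
    if len(w)<4: print(name,len(w)); return
    r=cv2.minAreaRect(w[:,:2].astype(np.float32)); c,ax=w[:,:2].mean(0),None
    e=np.linalg.eigh(np.cov(w[:,:2].T))[1][:,1]
    print(name,len(w),'rect',np.round(r[0],1),np.round(r[1],1),round(r[2],1),'mean',c.round(1),'ax deg',round(np.degrees(np.arctan2(e[1],e[0])),2),'z',np.percentile(w[:,2],[5,50,95]).round(1))
region(150,315,205,465,9,30,'big')
region(238,320,275,450,9,30,'small')
region(205,305,235,428,9,35,'bar')
region(125,285,298,482,24,40,'crate rim')
region(465,360,690,470,11,25,'tray rim')
region(338,258,414,414,38,50,'seat')
region(338,370,380,414,55,90,'pin')
region(355,265,395,310,80,95,'nut')
region(355,265,395,310,95,115,'thread')
region(405,240,430,335,95,112,'stop')
region(430,240,720,330,64,75,'rails')
region(560,240,660,320,110,140,'module')
region(310,195,362,260,60,100,'jar')
region(405,175,520,245,25,45,'meter')
region(540,150,650,250,50,75,'carton')
E
```

```text
big 966 rect [503.5 444.4] [223.3  80.3] 3.1 mean [510.1 448.3] ax deg 179.4 z [10.5 16.8 20. ]
small 604 rect [503.4 325.2] [ 53.8 177.8] 86.5 mean [501.7 322.8] ax deg 176.9 z [11.5 16.8 19.6]
bar 550 rect [533.5 377.2] [171.6  38.8] 1.8 mean [535.4 377. ] ax deg 175.52 z [11.1 19.  25.7]
crate rim 1154 rect [506.8 383.6] [221.  270.4] 85.0 mean [508.4 387.9] ax deg 173.28 z [24.8 29.5 32.4]
tray rim 881 rect [ 443.2 -159.4] [310.6 140.2] 87.3 mean [ 440.8 -167.4] ax deg 87.88 z [12.9 16.  18.6]
seat 3742 rect [567.4 135.2] [ 99.7 220.1] 89.4 mean [560.5 135.3] ax deg 179.51 z [43.1 45.4 47.8]
pin 29 rect [477.6 163.9] [10.7 10.4] 2.1 mean [477.2 163.7] ax deg 58.29 z [63.1 75.3 77.9]
nut 150 rect [627.  134.1] [38.7 36. ] 67.0 mean [624.8 133.9] ax deg 111.41 z [86.3 89.5 91.7]
thread 78 rect [626.6 134.7] [20.  19.8] 89.4 mean [626.5 134.6] ax deg -157.98 z [ 98.4 101.3 103.1]
stop 239 rect [625.6  69.5] [14.8 88.4] 89.9 mean [625.6  70.3] ax deg 179.49 z [ 96.7 105.  107. ]
rails 1558 rect [ 623.8 -147.9] [404.9  87.2] 89.4 mean [ 617.5 -142. ] ax deg 88.06 z [65.8 69.9 72.4]
module 966 rect [ 625.8 -188.3] [80.7 50.6] 87.6 mean [ 624.8 -186.4] ax deg 87.94 z [118.  125.3 127.8]
jar 425 rect [732.6 190.8] [51.6 51.7] 89.8 mean [731.5 190.1] ax deg -158.58 z [73.1 80.1 82. ]
meter 1773 rect [761.4  -2.6] [149.8  74.5] 79.9 mean [759.1  -2.1] ax deg 79.38 z [31.  35.4 42.1]
carton 1892 rect [ 765.3 -202.6] [ 90.4 121.3] 16.6 mean [ 763.6 -201.6] ax deg 106.88 z [57.2 60.1 62.6]
```

```bash
cat > span.py <<'E'
from h import *
def spanner(W,f,box,zlo=12,zhi=22,L=(-170,17)):
    # box world x0,x1,y0,y1
    x0,x1,y0,y1=box
    m=(W[...,2]>zlo)&(W[...,2]<zhi)&(W[...,0]>x0)&(W[...,0]<x1)&(W[...,1]>y0)&(W[...,1]<y1)
    n,l,s,_=cv2.connectedComponentsWithStats(m.astype(np.uint8)); k=1+np.argmax(s[1:,4])
    w=W[l==k]; p=w[:,:2]
    # handle: the back 55%
    for it in range(3):
        lo=p[:,0].min() if it==0 else None
        q=p[(p[:,0]<p[:,0].min()+125)&(p[:,0]>p[:,0].min()+8)]
        a=np.polyfit(q[:,0],q[:,1],1)
    th=np.arctan(a[0]); e=np.array([np.cos(th),np.sin(th)]); nrm=np.array([-e[1],e[0]])
    s_=p@e; c=a[1]*np.cos(th); t=p@nrm
    print('n',len(p),'z',np.median(w[:,2]).round(1),'angle',np.degrees(th).round(2),'len',(s_.max()-s_.min()).round(1),'handle width',np.ptp(q@nrm).round(1),'head width',np.ptp(t).round(1))
    o=((s_.max()-L[1])+(s_.min()-L[0]))/2
    O=e*o+nrm*c
    print('origin',O.round(1),'grip',(O-75*e).round(1)); return O,th
E
python3 - <<'E'
from span import *
d=np.load('/tmp/top.npz')
spanner(d['W'],d['f'],(395,615,415,480))
E
cat > dwrist.py <<'E'
from h import *
E
python3 -m pendant '[{"linear":[60,80,40],"twist":10},{"linear":[120,160,80],"twist":20},{"linear":[140,220,120],"twist":30},{"linear":[180,280,120],"twist":40},{"linear":[200,340,120],"twist":50},{"linear":[220,400,120],"twist":60},{"linear":[240,460,120],"twist":70},{"linear":[260,520,120],"twist":80},{"linear":[280,580,120],"twist":90},{"linear":[280,600,120],"twist":100},{"linear":[280,600,120],"twist":110},{"linear":[280,600,120],"twist":120},{"linear":[280,600,120],"twist":130},{"linear":[280,600,120],"twist":140},{"linear":[280,600,120],"twist":150},{"linear":[280,600,120],"twist":160},{"linear":[280,600,120],"twist":160}]'
python3 - <<'E'
from h import *
w=snap('wrist','w1.png'); print(-w['t']@w['R'],w['R'],bot.get_obs()['joint_positions'])
cv2.imwrite('pics/w1b.png',cv2.resize(w['frame'],None,fx=1.5,fy=1.5)); np.savez('/tmp/w1.npz',W=cloud(w),f=w['frame'])
E
```

```text
n 778 z 16.9 angle -6.41 len 185.1 handle width 21.1 head width 56.3
origin [571.8 437.8] grip [497.3 446.2]
time: 2.22
tool_pos: [434.9, 98.4, 346.4]
tcp_rot: [-3.141, -0.0, 1.52]
contact_force: [0.0, 0.8, 0.4]
grip_width: 91.6
[353.96153622 101.47134852 504.25898922] [[ 5.06248607e-02  9.98717434e-01  7.81474481e-04]
 [ 9.52672608e-01 -4.85256761e-02  3.00100250e-01]
 [ 2.99753273e-01 -1.44480440e-02 -9.53907348e-01]] [ 5.02497521e-02  1.22648224e-01  1.48572032e+00  9.69541118e-05
  1.53383347e+00 -1.46766008e+00]
```

View pics/w1b.png

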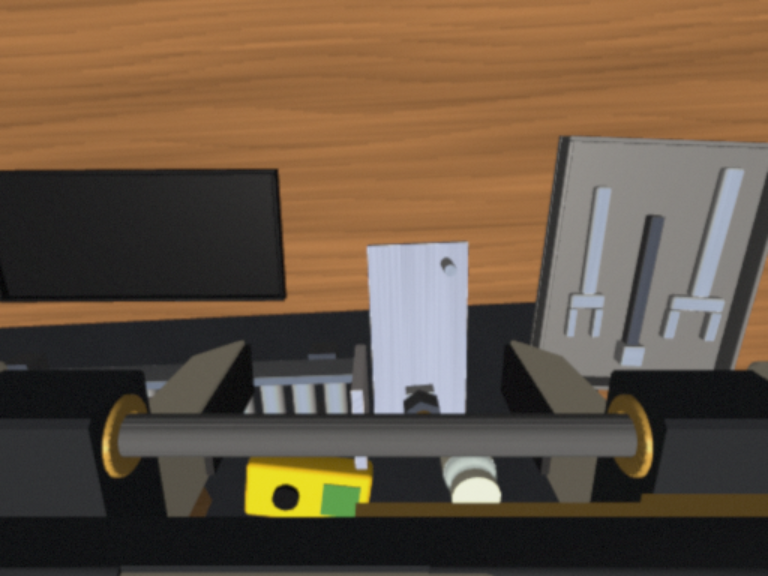

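The wrist view shows the stud square just under the nut at (420,388). I'll move closer to read the stud's angle.

```bash

python3 -m pendant '[{"linear":[50,10,-50],"twist":2},{"linear":[100,20,-100],"twist":2},{"linear":[145,36,-150],"twist":2},{"linear":[145,36,-195],"twist":2},{"linear":[145,36,-195],"twist":2},{"linear":[145,36,-195],"twist":2}]'
python3 - <<'E'
from h import *
w=snap('wrist','w2.png'); 
u,v=proj(w,[626.6,134.6,60]); print(u,v)
u,v=int(u),int(v); f=w['frame'][max(0,v-60):v+60,max(0,u-80):u+80]
cv2.imwrite('pics/w2b.png',cv2.resize(f,None,fx=5,fy=5,interpolation=cv2.INTER_CUBIC)); np.savez('/tmp/w2.npz',W=cloud(w),f=w['frame'])
E
```

```text
time: 3.02
tool_pos: [580.4, 134.4, 153.4]
tcp_rot: [3.14, -0.0, 1.555]
contact_force: [0.4, 0.7, 0.2]
grip_width: 91.7
253.28681635691444 242.1532881867458
```

View pics/w2b.png

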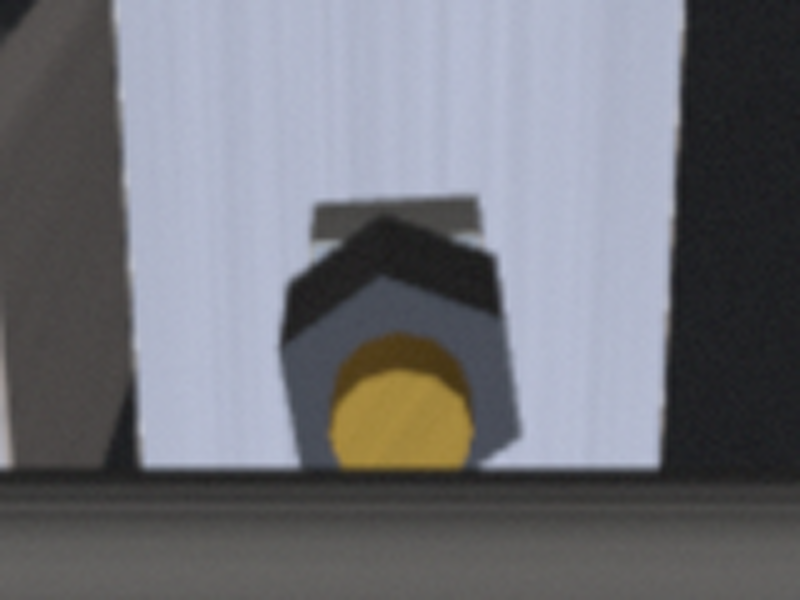

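The square's near bottom edge runs from (312,205) to (480,197) in the crop. The nut's top corners are at (280,347), (380,277), (500,317) and (520,437).

```bash
python3 - <<'E'
from h import *
from span import spanner
w=snap('wrist')
def P(a,b,z): return ray(w,173+(a-2)/5,182+(b-2)/5,z)[:2]
A,B=P(312,204,45),P(480,197,45); d=A-B
print('sq',A,B,np.linalg.norm(d),'edge deg',np.degrees(np.arctan2(*d[::-1])))
C=[P(*p,89) for p in((280,347),(380,277),(500,317),(520,437))]
for a,b in zip(C,C[1:]): print('nut',a,np.linalg.norm(a-b),np.degrees(np.arctan2(*(a-b)[::-1])))
print(P(401,420,101))
t=snap('top'); W=cloud(t); spanner(W,t['frame'],(395,615,415,480))
E
```

```text
sq [615.38113592 118.26885973] [614.48463257 148.89553386] 30.639792539258284 edge deg -88.3233179561099
nut [620.48846235 115.17279633] 19.83914159581854 -53.30555335033425
nut [608.63363422 131.08048596] 19.925968949079685 -111.10042239492711
nut [615.80705649 149.67043624] 21.65876318209913 -171.20863153312771
[626.56326924 134.00804781]
n 782 z 17.1 angle -6.24 len 185.0 handle width 21.5 head width 56.9
origin [572. 438.] grip [497.4 446.2]
```

Stud square is about 1.7° CCW in the world frame, and the nut flats' normals are at about 98° (mod 60). Now I'll go over the spanner's grip point.

```bash

python3 -m pendant '[{"linear":[-25,50,0],"twist":0},{"linear":[-40,110,0],"twist":-5.4},{"linear":[-50,170,0],"twist":-5.4},{"linear":[-60,230,0],"twist":-5.4},{"linear":[-82.7,280,0],"twist":-5.4},{"linear":[-82.7,311.8,-40],"twist":-5.4},{"linear":[-82.7,311.8,-90],"twist":-5.4},{"linear":[-82.7,311.8,-90],"twist":-5.4},{"linear":[-82.7,311.8,-90],"twist":-5.4}]' 165
python3 - <<'E'
from h import *
from span import spanner
w=snap('wrist','w3.png'); print(bot.get_obs()['tool_pos'],bot.get_obs()['tcp_rot'])
W=cloud(w); spanner(W,w['frame'],(395,560,425,475),L=(-170,-33))
E
```

```text
time: 4.3
tool_pos: [498.8, 446.7, 65.0]
tcp_rot: [3.138, -0.003, 1.461]
contact_force: [0.6, 1.1, 0.4]
grip_width: 32.4
[499.16314218 446.80838647  65.44377327] [ 3.13751161 -0.00373046  1.46122243]
n 6612 z 16.5 angle -6.33 len 147.2 handle width 20.0 head width 39.5
origin [576.9 438.2] grip [502.4 446.5]
```

View pics/w3.png

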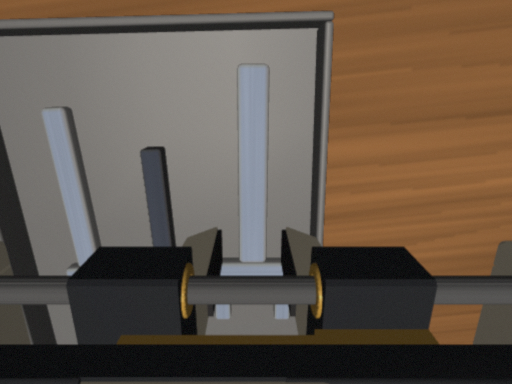

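The handle at (252,170) is centred between the fingers, so I'll descend and grip.

```bash

python3 -m pendant '[{"linear":[0,0,-20],"twist":0},{"linear":[0,0,-38],"twist":0},{"linear":[0,0,-48],"twist":0},{"linear":[0,0,-53],"twist":0},{"linear":[0,0,-53],"twist":0},{"linear":[0,0,-53],"twist":0}]'
python3 -m pendant '[{"linear":[0,0,0],"twist":0},{"linear":[0,0,0],"twist":0},{"linear":[0,0,0],"twist":0},{"linear":[0,0,0],"twist":0}]' 255
python3 -m pendant '[{"linear":[0,0,20],"twist":0},{"linear":[0,0,50],"twist":0},{"linear":[0,0,92],"twist":0},{"linear":[0,0,92],"twist":0}]'
python3 - <<'E'
from h import *
from span import spanner
w=snap('wrist','w4.png'); print(bot.get_obs()['tool_pos'],bot.get_obs()['tcp_rot'],bot.get_obs()['grip_width'])
W=cloud(w); spanner(W,w['frame'],(395,490,425,475),zlo=80,zhi=125,L=(-170,-33))
m=(W[...,2]>80)&(W[...,2]<125)&(W[...,0]<490)&(abs(W[...,1]-447)<25); q=W[m]; print(np.polyfit(q[:,0],q[:,2],1),q[:,0].min())
E
```

```text
time: 5.1
tool_pos: [497.7, 446.4, 9.3]
tcp_rot: [3.141, -0.001, 1.462]
contact_force: [0.2, -0.4, 0.6]
grip_width: 32.5
time: 5.6
tool_pos: [497.6, 446.5, 9.1]
tcp_rot: [3.141, -0.001, 1.462]
contact_force: [0.0, 1.5, 1.5]
grip_width: 19.3
time: 6.1
tool_pos: [499.2, 447.4, 105.5]
tcp_rot: [3.136, -0.005, 1.462]
contact_force: [-0.4, -0.5, -4.1]
grip_width: 19.8
[497.99260446 446.51161861 102.80776413] [ 3.13906518e+00 -2.15578470e-03  1.46209686e+00] 19.601288793563874
n 7688 z 112.7 angle -9.41 len 87.7 handle width 32.6 head width 32.6
origin [548.  434.8] grip [474.  447.1]
[2.05032704e-02 1.03744292e+02] 403.99300968137976
```

```bash

python3 -m pendant '[{"linear":[-10,-40,10],"twist":2},{"linear":[-10,-90,10],"twist":4},{"linear":[-10,-145,10],"twist":6},{"linear":[-10,-200,10],"twist":7.3},{"linear":[-10,-255,10],"twist":7.3},{"linear":[-5,-300,10],"twist":7.3},{"linear":[-3,-314,0],"twist":7.3},{"linear":[-3,-314,-20],"twist":7.3},{"linear":[-3,-314,-20],"twist":7.3},{"linear":[-3,-314,-20],"twist":7.3}]'
python3 - <<'E'
from h import *
w=snap('wrist','w5.png'); print(bot.get_obs()['tool_pos'],bot.get_obs()['tcp_rot'],bot.get_obs()['grip_width'])
W=cloud(w)
m=(W[...,2]>75)&(W[...,2]<110)&(W[...,0]<482)&(abs(W[...,1]-131)<20); q=W[m]; print(np.polyfit(q[:,0],q[:,2],1),q[:,0].min(),np.degrees(np.arctan(np.polyfit(q[:,0],q[:,1],1)[0])),np.ptp(q[:,1]),len(q))
print('pin',proj(w,[477.4,163.8,75]))
E
```

```text
time: 7.4
tool_pos: [494.1, 132.8, 80.5]
tcp_rot: [-3.141, -0.0, 1.59]
contact_force: [0.1, -0.6, -4.4]
grip_width: 19.8
[494.43597221 132.80073422  80.91465132] [ 3.14144260e+00 -1.71372687e-04  1.59047588e+00] 19.26508384611239
[-1.88803696e-03  8.89055544e+01] 399.00968098933464 1.118583838366057 20.949017266009378 7114
pin (np.float64(309.75645271777665), np.float64(213.2273798088632))
```

View pics/w5.png

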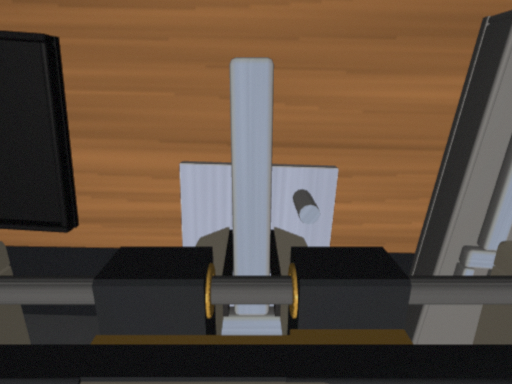

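Spanner is level at 1.1°, clear of the pin at (309,213). I'll lower it and slide it on.

```bash

python3 -m pendant '[{"linear":[0,0,-15],"twist":0},{"linear":[0,0,-27],"twist":0},{"linear":[0,0.3,-30.5],"twist":0},{"linear":[0,0.5,-30.5],"twist":0},{"linear":[6,0.7,-30.5],"twist":0},{"linear":[14,0.8,-30.5],"twist":0},{"linear":[22,0.9,-30.5],"twist":0}]'
python3 -m pendant '[{"linear":[6,0,0],"twist":0},{"linear":[12,0,0],"twist":0},{"linear":[18,0,0],"twist":0},{"linear":[24,0,0],"twist":0},{"linear":[29,0,0],"twist":0},{"linear":[33,0,0],"twist":0},{"linear":[36,0,0],"twist":0},{"linear":[36,0,0],"twist":0},{"linear":[36,0,0],"twist":0}]'
python3 - <<'E'
from h import *
w=snap('wrist','w6.png'); o=bot.get_obs(); print(o['tool_pos'],o['tcp_rot'],o['grip_width'],o['moment'],o['contact_force'])
W=cloud(w)
m=(W[...,2]>52)&(W[...,2]<65)&(W[...,0]<540)&(abs(W[...,1]-131)<20); q=W[m]; print(np.polyfit(q[:,0],q[:,2],1),q[:,0].min(),np.degrees(np.arctan(np.polyfit(q[:,0],q[:,1],1)[0])),np.ptp(q[:,1]),len(q))
E
```

```text
time: 8.32
tool_pos: [517.4, 133.1, 50.4]
tcp_rot: [3.141, -0.0, 1.59]
contact_force: [0.6, -0.3, -2.8]
grip_width: 19.4
time: 9.45
tool_pos: [552.2, 133.1, 50.2]
tcp_rot: [-3.141, -0.0, 1.59]
contact_force: [-0.4, 0.7, -3.4]
grip_width: 19.7
[552.16281775 133.10673305  50.2225484 ] [-3.14133952e+00 -7.43914637e-05  1.58963267e+00] 19.519821843027664 [ 0.0975128  -0.08636442 -0.00756214] [-0.27838365 -0.18395582 -3.38610889]
[-1.79146479e-03  5.85661664e+01] 457.0602771440182 1.0506204966693784 20.9227462139428 7129
```

```bash

python3 -m pendant '[{"linear":[1,0,-0.6],"twist":0},{"linear":[1,0,-1],"twist":0},{"linear":[1,0,-1],"twist":0}]'
python3 -m pendant '[{"linear":[0,0,0],"twist":0},{"linear":[0,0,0],"twist":0},{"linear":[0,0,0],"twist":0},{"linear":[0,0,0],"twist":0},{"linear":[0,0,20],"twist":0},{"linear":[0,0,50],"twist":0},{"linear":[-15,0,100],"twist":0},{"linear":[-15,0,100],"twist":0},{"linear":[-15,0,100],"twist":0}]' 160
python3 - <<'E'
from h import *
w=snap('wrist','w7.png'); o=bot.get_obs(); print(o['tool_pos'],o['tcp_rot'],o['grip_width'],o['moment'],o['contact_force'])
W=cloud(w)
m=(W[...,2]>52)&(W[...,2]<65)&(W[...,0]<580)&(abs(W[...,1]-131)<20); q=W[m]; print(np.polyfit(q[:,0],q[:,2],1),q[:,0].min(),np.degrees(np.arctan(np.polyfit(q[:,0],q[:,1],1)[0])),np.ptp(q[:,1]),len(q))
E
```

```text
time: 9.88
tool_pos: [553.4, 133.1, 49.2]
tcp_rot: [3.141, -0.0, 1.59]
contact_force: [0.3, -0.1, -3.3]
grip_width: 19.4
time: 11.0
tool_pos: [538.1, 133.1, 148.9]
tcp_rot: [-3.141, -0.0, 1.59]
contact_force: [-0.4, -0.2, 0.0]
grip_width: 34.7
[537.87996003 133.00621108 148.23082703] [-3.13996818e+00  4.01477251e-05  1.58954350e+00] 34.015825594795295 [ 0.14123039 -0.15498056 -0.01505766] [ 0.33332438  0.2199805  -0.63055666]
[1.02176654e-03 5.59104044e+01] 458.5675681540624 1.0109976453918033 20.965542489273105 3577
```

View pics/w7.png

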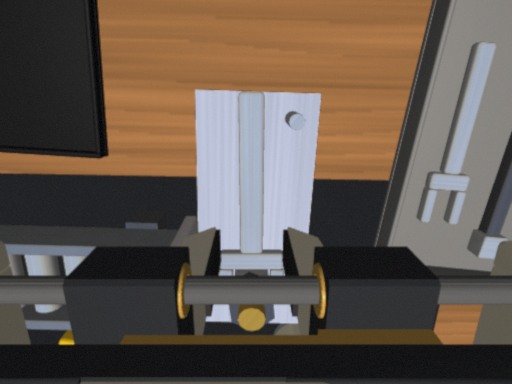

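Spanner is flat, top at z 56.5 and jaw centre at x 628.5. On to the nut.

```bash

python3 -m pendant '[{"linear":[50,1,0],"twist":4},{"linear":[88.6,1.1,0],"twist":7.2},{"linear":[88.6,1.1,0],"twist":7.2},{"linear":[88.6,1.1,-30],"twist":7.2},{"linear":[88.6,1.1,-60],"twist":7.2},{"linear":[88.6,1.1,-80],"twist":7.2},{"linear":[88.6,1.1,-86],"twist":7.2},{"linear":[88.6,1.1,-86],"twist":7.2},{"linear":[88.6,1.1,-86],"twist":7.2}]' 116
python3 -m pendant '[{"linear":[0,0,0],"twist":0},{"linear":[0,0,0],"twist":0},{"linear":[0,0,0],"twist":0},{"linear":[0,0,0],"twist":0}]' 255
python3 -c "
from plant import bot;o=bot.get_obs();print(o)"
```

```text
time: 12.18
tool_pos: [627.4, 134.3, 64.2]
tcp_rot: [3.14, -0.0, 1.715]
contact_force: [0.2, 0.3, 1.5]
grip_width: 50.4
time: 12.68
tool_pos: [627.1, 134.7, 63.9]
tcp_rot: [3.141, -0.001, 1.715]
contact_force: [-1.9, 3.5, 5.4]
grip_width: 35.7
{'time': 12.675, 'joint_positions': array([ 9.18617070e-02,  7.05526293e-01,  1.37651430e+00,  7.74215181e-04,
        1.05883755e+00, -1.62390687e+00]), 'dq': array([ 0.00253029,  0.00157215,  0.00034285, -0.00029917, -0.00091674,
       -0.00108016]), 'tau': array([-2.36316964e+00, -5.43786049e+01, -2.08166617e+01, -9.50508937e-01,
       -4.87453546e-01, -1.30785961e-02]), 'tool_pos': array([627.06423225, 134.7048579 ,  63.895724  ]), 'tcp_rot': array([ 3.14084344e+00, -6.36346116e-04,  1.71538978e+00]), 'contact_force': array([-1.88869529,  3.49482076,  5.39196401]), 'moment': array([0.68888711, 0.22238292, 0.04957155]), 'grip_width': 35.681849503714304}
```

```bash

python3 -m pendant '[{"linear":[0,0,0],"twist":-7},{"linear":[0,0,0],"twist":-14},{"linear":[0,0,0],"twist":-21},{"linear":[0,0,0],"twist":-28},{"linear":[0,0,0],"twist":-35},{"linear":[0,0,0],"twist":-42},{"linear":[0,0,0],"twist":-49},{"linear":[0,0,0],"twist":-56},{"linear":[0,0,0],"twist":-63},{"linear":[0,0,0],"twist":-70},{"linear":[0,0,0],"twist":-77},{"linear":[0,0,0],"twist":-84},{"linear":[0,0,0],"twist":-84},{"linear":[0,0,0],"twist":-84}]'
python3 -c "
from plant import bot;o=bot.get_obs();print(o['moment'],o['contact_force'],o['tcp_rot'],o['grip_width'])"
```

```text
time: 14.42
tool_pos: [627.3, 135.0, 63.9]
tcp_rot: [-3.141, -0.001, 0.25]
contact_force: [-0.5, 4.9, 5.5]
grip_width: 36.0
[ 0.75070525  0.22773894 -0.02300533] [-0.52944004  4.85033202  5.49880383] [-3.14079000e+00 -1.43428279e-03  2.50486560e-01] 35.98910193197511
```

```bash

m(){ python3 -c "
from plant import bot;o=bot.get_obs();print(o['moment'].round(2),o['contact_force'].round(1),o['tcp_rot'][2].round(3),o['grip_width'].round(2))"; }
python3 -m pendant '[{"linear":[0,0,0],"twist":-4},{"linear":[0,0,0],"twist":-8},{"linear":[0,0,0],"twist":-8}]' >/dev/null; m
python3 -m pendant '[{"linear":[0,0,0],"twist":-4},{"linear":[0,0,0],"twist":-8},{"linear":[0,0,0],"twist":-8}]'>/dev/null; m
python3 -m pendant '[{"linear":[0,0,0],"twist":-3},{"linear":[0,0,0],"twist":-6},{"linear":[0,0,0],"twist":-6}]'>/dev/null; m
```

```text
Traceback (most recent call last):
AttributeError: 'float' object has no attribute 'round'
Traceback (most recent call last):
AttributeError: 'float' object has no attribute 'round'
Traceback (most recent call last):
AttributeError: 'float' object has no attribute 'round'
```

```bash

cat > m.py <<'E'
from plant import bot
o=bot.get_obs();print(o['time'],o['moment'].round(2),o['contact_force'].round(1),o['tcp_rot'].round(3),round(o['grip_width'],2),o['joint_positions'][5].round(2))
E
python3 m.py; python3 -m pendant '[{"linear":[0,0,0],"twist":0}]'>/dev/null;python3 m.py
```

```text
15.55 [ 0.78  0.18 -0.02] [-0.3  4.7  4.5] [-3.14e+00 -1.00e-03 -1.34e-01] 35.82 0.23
15.675 [0.77 0.19 0.04] [-0.8  5.2  5.6] [-3.14e+00 -1.00e-03 -1.33e-01] 35.38 0.22
```

```bash

python3 -m pendant '[{"linear":[0,0,0],"twist":-3},{"linear":[0,0,0],"twist":-6}]' >/dev/null; python3 m.py
python3 -m pendant '[{"linear":[0,0,0],"twist":-3},{"linear":[0,0,0],"twist":-6}]'>/dev/null;python3 m.py
python3 -m pendant '[{"linear":[0,0,0],"twist":-2},{"linear":[0,0,0],"twist":-4}]'>/dev/null;python3 m.py
```

```text
15.925 [0.5  0.13 1.34] [-0.8  3.2  4.9] [-3.141e+00 -1.000e-03 -2.370e-01] 35.63 0.33
16.175 [-0.65  0.49  1.29] [-3.2 -4.   7.6] [ 3.139e+00 -1.000e-03 -3.410e-01] 37.06 0.43
16.425 [-1.06  0.88  1.43] [-5.  -6.   7.9] [ 3.137 -0.    -0.411] 37.85 0.5
```

The moment jumped to 1.3 N m after about 110°, so the nut is on its hard stop. I'll release and check.

```bash

python3 -m pendant '[{"linear":[0,0,0],"twist":0},{"linear":[0,0,0],"twist":0},{"linear":[0,0,0],"twist":0},{"linear":[0,0,30],"twist":0},{"linear":[0,0,60],"twist":0},{"linear":[-40,0,86],"twist":10},{"linear":[-47,0,86],"twist":20},{"linear":[-47,0,86],"twist":30},{"linear":[-47,0,86],"twist":40},{"linear":[-47,0,86],"twist":50},{"linear":[-47,0,86],"twist":60},{"linear":[-47,0,86],"twist":70},{"linear":[-47,0,86],"twist":80},{"linear":[-47,0,86],"twist":90},{"linear":[-47,0,86],"twist":100},{"linear":[-47,0,86],"twist":110},{"linear":[-47,0,86],"twist":113},{"linear":[-47,0,86],"twist":113}]' 110
python3 - <<'E'
from h import *
w=snap('wrist','w8.png'); o=bot.get_obs(); print(o['tool_pos'],o['tcp_rot'],o['grip_width'])
W=cloud(w)
m=(W[...,2]>52)&(W[...,2]<65)&(W[...,0]<590)&(abs(W[...,1]-131)<30); q=W[m]; q=q[q[:,0]<q[:,0].min()+120];print(np.polyfit(q[:,0],q[:,2],1),q[:,0].min(),np.degrees(np.arctan(np.polyfit(q[:,0],q[:,1],1)[0])),np.ptp(q[:,1]),len(q))
u,v=proj(w,[626.6,134.6,70]); u,v=int(u),int(v);print(u,v)
cv2.imwrite('pics/w8b.png',cv2.resize(w['frame'][v-70:v+50,u-80:u+80],None,fx=5,fy=5,interpolation=cv2.INTER_CUBIC))
E
```

```text
time: 18.68
tool_pos: [580.0, 134.2, 149.1]
tcp_rot: [-3.142, -0.0, 1.558]
contact_force: [-0.1, -0.4, 0.6]
grip_width: 52.1
[579.99242836 134.24792033 149.12556339] [-3.14154016e+00 -8.03914498e-05  1.55716357e+00] 52.00673028362266
[2.13239521e-04 5.63316217e+01] 457.9252108597542 -5.265563148743042 31.68314488305961 4133
253 250
```

View pics/w8b.png

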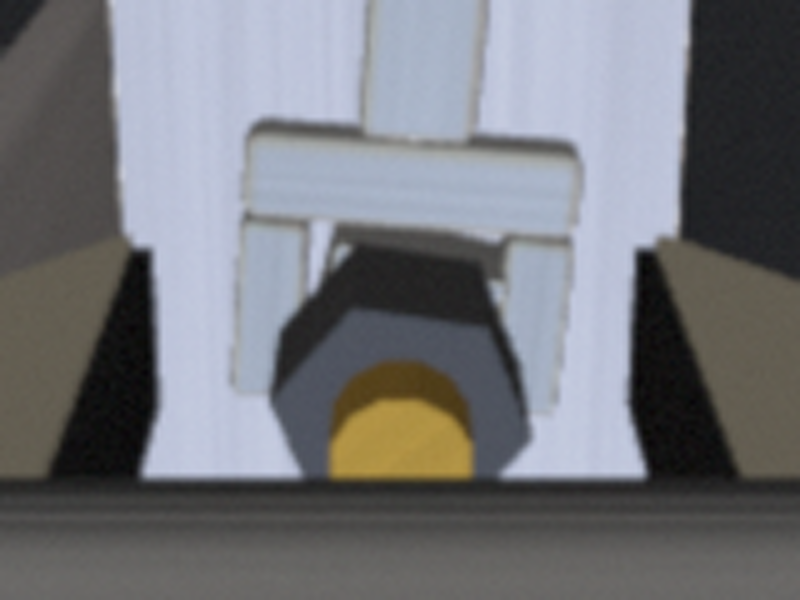

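The spanner is on the square with its handle turned 6° onto the pin. The nut's top corners are at (272,393), (348,308), (490,325) and (530,437), and the square's far edge runs from (335,228) to (505,243).

```bash
python3 - <<'E'
from h import *
w=snap('wrist')
def P(a,b,z): return ray(w,173+(a-2)/5,180+(b-2)/5,z)[:2]
C=[P(*p,89) for p in((272,393),(348,308),(490,325),(530,437))]
for a,b in zip(C,C[1:]): print('nut',a,np.linalg.norm(a-b),np.degrees(np.arctan2(*(a-b)[::-1])))
a,b=P(335,227,45),P(505,242,45);print(a,b,np.linalg.norm(a-b),np.degrees(np.arctan2(*(a-b)[::-1])))
E
```

```text
nut [622.54346511 114.11513515] 18.702985794966626 -40.0539149917907
nut [608.22746579 126.15065928] 21.75097153114867 -98.33549496556763
nut [611.38068649 147.67185725] 20.425447605616114 -161.9696706712943
[614.26970791 122.5353427 ] [617.61646781 152.99065047] 30.638645087618865 -96.27111980071375
```

Nut turned about 108° with the stud's 8° slack, and the torque stop was reached, so it is tight. Next I'll take the spanner off along its own axis.

```bash
python3 - <<'E'
from h import *
w=snap('wrist');W=cloud(w)
m=(W[...,2]>52)&(W[...,2]<65)&(W[...,0]<578)&(abs(W[...,1]-140)<25); q=W[m]
for x in (480,510,540,552,565): s=q[abs(q[:,0]-x)<4]; print(x,s[:,1].min().round(1),s[:,1].max().round(1))
E
python3 -m pendant '[{"linear":[-27.2,6,0],"twist":-4.5},{"linear":[-27.2,7,-40],"twist":-4.5},{"linear":[-27.2,7,-75],"twist":-4.5},{"linear":[-27.2,7,-94],"twist":-4.5},{"linear":[-27.2,7,-100],"twist":-4.5},{"linear":[-27.2,7,-100],"twist":-4.5},{"linear":[-27.2,7,-100],"twist":-4.5}]' 160
```

```text
480 137.5 164.7
510 134.9 155.1
540 132.1 152.1
552 131.1 151.4
565 130.1 149.8
time: 19.7
tool_pos: [553.5, 141.3, 50.3]
tcp_rot: [3.14, -0.0, 1.48]
contact_force: [0.3, 0.5, -0.6]
grip_width: 34.4
```

```bash

python3 -m pendant '[{"linear":[0,0,0],"twist":0},{"linear":[0,0,0],"twist":0},{"linear":[0,0,0],"twist":0},{"linear":[0,0,1],"twist":0},{"linear":[-8,0,1],"twist":0},{"linear":[-18,0.8,1],"twist":0},{"linear":[-28,1.8,1],"twist":0},{"linear":[-40,3,1],"twist":0},{"linear":[-52,4,1],"twist":0},{"linear":[-60,4.8,1],"twist":0},{"linear":[-60,4.8,1],"twist":0}]' 255
python3 m.py
python3 -m pendant '[{"linear":[0,0,20],"twist":0},{"linear":[0,0,60],"twist":0},{"linear":[0,0,65],"twist":0},{"linear":[0,0,65],"twist":0}]' 
python3 - <<'E'
from h import *
w=snap('wrist'); W=cloud(w); print(bot.get_obs()['tool_pos'])
m=(W[...,2]>95)&(W[...,2]<140)&(W[...,0]<480)&(abs(W[...,1]-145)<30); q=W[m]; print(np.polyfit(q[:,0],q[:,2],1),q[:,0].min(),np.degrees(np.arctan(np.polyfit(q[:,0],q[:,1],1)[0])),np.ptp(q[:,1]),len(q))
t=snap('top','t2.png'); W=cloud(t); np.savez('/tmp/t2.npz',W=W,f=t['frame'])
E
```

```text
time: 21.08
tool_pos: [493.0, 146.0, 50.5]
tcp_rot: [3.14, -0.0, 1.48]
contact_force: [2.1, -0.3, -3.2]
grip_width: 19.4
21.075 [ 0.03 -0.35  0.01] [ 2.1 -0.3 -3.2] [ 3.14 -0.    1.48] 19.44 -1.34
time: 21.58
tool_pos: [492.3, 146.0, 114.8]
tcp_rot: [-3.141, -0.0, 1.48]
contact_force: [0.2, -1.0, -2.9]
grip_width: 19.2
[491.90863109 145.90572108 114.15195078]
[1.07961441e-02 1.17138254e+02] 397.0638917191546 -6.8123346577409505 43.553860605748156 7192
```

```bash

python3 -m pendant '[{"linear":[0,40,0],"twist":0},{"linear":[0,95,0],"twist":0},{"linear":[0,150,0],"twist":0},{"linear":[0,205,0],"twist":-1},{"linear":[2,255,0],"twist":-1},{"linear":[4,290,0],"twist":-1},{"linear":[4.5,299,-20],"twist":-1},{"linear":[4.5,299,-50],"twist":-1},{"linear":[4.5,299,-80],"twist":-1},{"linear":[4.5,299,-98],"twist":-1},{"linear":[4.5,299,-104],"twist":-1},{"linear":[4.5,299,-105],"twist":-1},{"linear":[4.5,299,-105],"twist":-1}]' 
python3 m.py
python3 -m pendant '[{"linear":[0,0,0],"twist":0},{"linear":[0,0,0],"twist":0},{"linear":[0,0,0],"twist":0},{"linear":[0,0,0],"twist":0},{"linear":[0,0,30],"twist":0},{"linear":[0,0,80],"twist":0},{"linear":[0,0,140],"twist":0},{"linear":[0,0,190],"twist":0},{"linear":[0,0,190],"twist":0}]' 160
python3 - <<'E'
from span import *
t=snap('top'); W=cloud(t)
w=snap('wrist','w9.png'); spanner(cloud(w),0,(395,610,415,480))
s=W[140:215,360:430]
def reg(u0,v0,u1,v1,a,b,n):
    s=.64; w=W[int(v0*s):int(v1*s),int(u0*s):int(u1*s)].reshape(-1,3); w=w[(w[:,2]>a)&(w[:,2]<b)]
    print(n,len(w),cv2.minAreaRect(w[:,:2].astype(np.float32)),np.median(w[:,2]))
reg(560,240,660,320,110,140,'module'); reg(405,240,430,335,95,112,'stop');reg(465,360,690,470,11,25,'tray')
E
```

```text
time: 23.3
tool_pos: [497.8, 445.2, 10.8]
tcp_rot: [3.14, -0.001, 1.462]
contact_force: [0.6, 0.5, -2.2]
grip_width: 19.3
23.3 [ 0.06 -0.13  0.  ] [ 0.6  0.5 -2.2] [ 3.140e+00 -1.000e-03  1.462e+00] 19.29 -0.85
time: 24.42
tool_pos: [499.1, 446.4, 205.9]
tcp_rot: [3.134, -0.007, 1.462]
contact_force: [-0.3, -0.0, -0.5]
grip_width: 34.5
n 676 z 16.2 angle 12.31 len 129.7 handle width 23.5 head width 23.5
origin [592.2 438. ] grip [518.9 422. ]
module 963 ((625.5595703125, -188.2617950439453), (81.23189544677734, 50.50228500366211), 88.0367660522461) 125.35343140508385
stop 240 ((625.5111083984375, 69.80030822753906), (13.462031364440918, 88.399169921875), 88.09223175048828) 104.91493619709117
tray 899 ((443.12664794921875, -159.75381469726562), (311.2799377441406, 139.8658905029297), 87.350830078125) 15.990633462320545
```

View pics/w9.png

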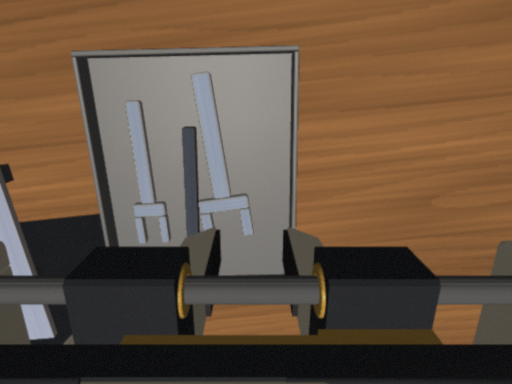

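Module at (625.6,-188.3), top z 125. The spanner now lies at an angle but flat in the crate, at (215,140) in the image, possibly because it was knocked. On to the module.

```bash

python3 -m pendant '[{"linear":[10,-40,0],"twist":-6},{"linear":[20,-90,0],"twist":-13},{"linear":[30,-140,0],"twist":-20},{"linear":[45,-190,0],"twist":-27},{"linear":[60,-240,0],"twist":-34},{"linear":[75,-290,0],"twist":-41},{"linear":[90,-340,0],"twist":-48},{"linear":[100,-390,0],"twist":-55},{"linear":[110,-440,0],"twist":-62},{"linear":[120,-490,0],"twist":-69},{"linear":[125,-540,0],"twist":-76},{"linear":[128.3,-590,0],"twist":-83},{"linear":[128.3,-625,0],"twist":-85.5},{"linear":[128.3,-633.3,0],"twist":-85.5},{"linear":[128.3,-633.3,0],"twist":-85.5},{"linear":[128.3,-633.3,0],"twist":-85.5}]' 20
python3 m.py
python3 - <<'E'
from h import *
w=snap('wrist','w10.png')
E
```

```text
time: 26.52
tool_pos: [625.5, -186.7, 199.8]
tcp_rot: [-3.141, 0.001, -0.028]
contact_force: [-0.7, -0.5, -0.4]
grip_width: 84.6
26.525 [-0.02 -0.08  0.01] [-0.7 -0.5 -0.4] [-3.141e+00  1.000e-03 -2.800e-02] 84.63 -0.38
```

View pics/w10.png

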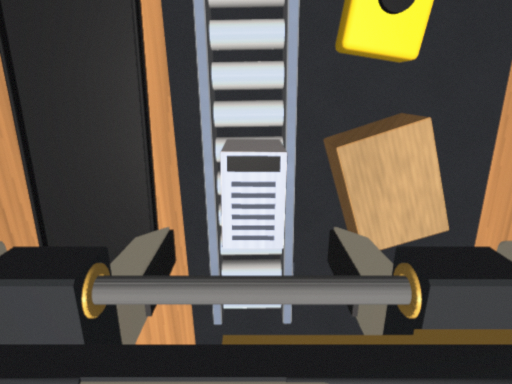

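The module at (253,195) lies between the fingers, and the fingertips will pass above the carton. I'll descend and grip, then roll it.

```bash

python3 -m pendant '[{"linear":[0,0,-40],"twist":0},{"linear":[0,0,-80],"twist":0},{"linear":[0,0,-108],"twist":0},{"linear":[0,0,-117],"twist":0},{"linear":[0,0,-117],"twist":0},{"linear":[0,0,-117],"twist":0}]'
python3 -m pendant '[{"linear":[0,0,0],"twist":0},{"linear":[0,0,0],"twist":0},{"linear":[0,0,0],"twist":0},{"linear":[0,0,0],"twist":0},{"linear":[0,0,0],"twist":0}]' 255
python3 m.py
python3 -m pendant '[{"linear":[0,10,0],"twist":0},{"linear":[0,25,0],"twist":0},{"linear":[0,45,0],"twist":0},{"linear":[0,65,0],"twist":0},{"linear":[0,85,0],"twist":0},{"linear":[0,105,0],"twist":0},{"linear":[0,125,0],"twist":0},{"linear":[0,145,0],"twist":0},{"linear":[0,165,0],"twist":0},{"linear":[0,180,0],"twist":0},{"linear":[0,185,0],"twist":0},{"linear":[0,185,0],"twist":0}]'
python3 m.py
```

```text
time: 27.32
tool_pos: [626.5, -188.4, 84.9]
tcp_rot: [3.141, -0.003, -0.03]
contact_force: [-0.0, -0.4, 1.0]
grip_width: 84.6
time: 27.95
tool_pos: [625.9, -188.4, 83.4]
tcp_rot: [3.141, -0.001, -0.03]
contact_force: [1.0, 0.4, 1.1]
grip_width: 49.6
27.95 [-0.05 -0.25  0.02] [1.  0.4 1.1] [ 3.141e+00 -1.000e-03 -3.000e-02] 49.6 -0.38
time: 29.45
tool_pos: [625.7, -3.1, 83.4]
tcp_rot: [3.142, -0.0, -0.03]
contact_force: [3.3, -0.0, 1.3]
grip_width: 49.7
29.45 [ 0.01 -0.74  0.  ] [ 3.3 -0.   1.3] [ 3.142 -0.    -0.03 ] 49.74 -0.1
```

```bash

python3 -m pendant '[{"linear":[0,3,0],"twist":0},{"linear":[0,6,0],"twist":0},{"linear":[0,9,0],"twist":0},{"linear":[0,9,0],"twist":0}]'
python3 -m pendant '[{"linear":[0,2,0],"twist":0},{"linear":[0,4,0],"twist":0},{"linear":[0,6,0],"twist":0},{"linear":[0,6,0],"twist":0}]'
python3 - <<'E'
from h import *
t=snap('top'); W=cloud(t)
m=(abs(W[...,0]-625.5)<20)&(W[...,1]>25)&(W[...,1]<90)
for lo,hi in((55,64),(64,80),(80,100),(100,112)):
    q=W[m&(W[...,2]>lo)&(W[...,2]<hi)]; print(lo,len(q),q[:,1].min() if len(q) else 0,q[:,1].max() if len(q) else 0)
E
```

```text
time: 29.95
tool_pos: [625.8, 5.9, 83.4]
tcp_rot: [-3.141, -0.001, -0.03]
contact_force: [3.8, 0.3, 2.6]
grip_width: 49.8
time: 30.45
tool_pos: [625.8, 12.0, 83.4]
tcp_rot: [-3.141, -0.001, -0.03]
contact_force: [4.6, 0.5, 3.7]
grip_width: 49.9
55 0 0 0
64 0 0 0
80 6 76.85386644502285 76.96561981970261
100 3 73.6685572209532 75.93211136324223
```

```bash

python3 -m pendant '[{"linear":[0,2,0],"twist":0},{"linear":[0,4,0],"twist":0},{"linear":[0,4,0],"twist":0}]' | grep -E "pos|force"
python3 -m pendant '[{"linear":[0,1.5,0],"twist":0},{"linear":[0,3,0],"twist":0},{"linear":[0,3,0],"twist":0}]'| grep -E "pos|force"
python3 -m pendant '[{"linear":[0,1,0],"twist":0},{"linear":[0,2,0],"twist":0},{"linear":[0,2,0],"twist":0}]'| grep -E "pos|force"
```

```text
tool_pos: [625.8, 15.9, 83.4]
contact_force: [5.8, 0.4, 3.4]
tool_pos: [625.8, 18.8, 83.3]
contact_force: [5.1, 0.7, 3.5]
tool_pos: [625.8, 20.8, 83.4]
contact_force: [5.4, 0.6, 3.3]
```

```bash

python3 -m pendant '[{"linear":[0,1,0],"twist":0},{"linear":[0,2,0],"twist":0},{"linear":[0,2,0],"twist":0}]'| grep -E "pos|force"
python3 -m pendant '[{"linear":[0,1,0],"twist":0},{"linear":[0,2,0],"twist":0},{"linear":[0,2,0],"twist":0}]'| grep -E "pos|force"
python3 - <<'E'
from h import *
w=snap('wrist','w11.png'); W=cloud(w)
m=(abs(W[...,0]-625.5)<40)&(W[...,1]>-60)&(W[...,1]<90)&(W[...,2]>100)&(W[...,2]<135); q=W[m]
for a,b in((100,110),(118,132)):
  s=q[(q[:,2]>a)&(q[:,2]<b)]; print(a,len(s),s[:,1].min() if len(s) else 0,s[:,1].max() if len(s) else 0)
E
```

```text
tool_pos: [625.9, 22.8, 83.3]
contact_force: [5.6, 0.3, 4.0]
tool_pos: [625.9, 24.6, 83.4]
contact_force: [6.1, -0.7, 3.7]
100 5997 32.8889526943585 76.66493888214707
118 14001 -0.4057802629090879 64.5937321672661
```

View pics/w11.png

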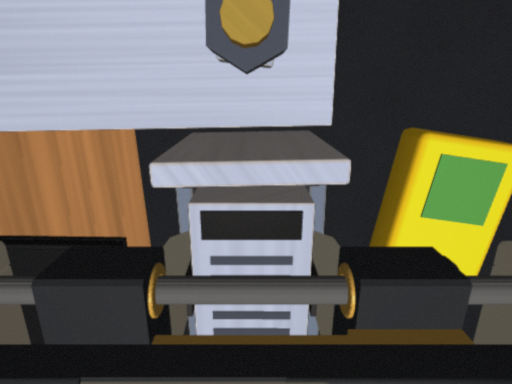

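The module's front edge at (252,200) is practically at the stop plate; I'll push the last mm until the force shows.

```bash

python3 -m pendant '[{"linear":[0,1,0],"twist":0},{"linear":[0,2,0],"twist":0},{"linear":[0,2,0],"twist":0}]'| grep -E "pos|force"
python3 -m pendant '[{"linear":[0,1,0],"twist":0},{"linear":[0,2,0],"twist":0},{"linear":[0,2,0],"twist":0}]'| grep -E "pos|force"
```

```text
tool_pos: [625.8, 24.7, 83.4]
contact_force: [5.1, -8.2, 3.2]
tool_pos: [625.9, 24.7, 83.5]
contact_force: [5.1, -15.0, 4.0]
```

Contact confirmed at y 24.7 with 15 N. Backing off slightly, then lifting off towards the robot and into the tray.

```bash

python3 -m pendant '[{"linear":[0,-3.5,0],"twist":0},{"linear":[0,-4.5,10],"twist":0},{"linear":[0,-4.5,35],"twist":0},{"linear":[0,-4.5,65],"twist":0},{"linear":[-10,-4.5,75],"twist":0},{"linear":[-40,-4.5,75],"twist":0},{"linear":[-80,-4.5,75],"twist":0},{"linear":[-115,-15,75],"twist":0},{"linear":[-140,-50,75],"twist":0},{"linear":[-160,-90,75],"twist":0},{"linear":[-175,-135,75],"twist":0},{"linear":[-182.6,-170,75],"twist":0},{"linear":[-182.6,-188.7,70],"twist":0},{"linear":[-182.6,-188.7,40],"twist":0},{"linear":[-182.6,-188.7,10],"twist":0},{"linear":[-182.6,-188.7,0],"twist":0}]'
python3 m.py
python3 -m pendant '[{"linear":[0,0,-30],"twist":0},{"linear":[0,0,-44],"twist":0},{"linear":[0,0,-51],"twist":0},{"linear":[0,0,-54],"twist":0},{"linear":[0,0,-54],"twist":0},{"linear":[0,0,-54],"twist":0}]'
python3 m.py
```

```text
time: 35.17
tool_pos: [441.2, -158.4, 81.0]
tcp_rot: [-3.139, 0.005, -0.03]
contact_force: [-0.1, -0.2, -3.5]
grip_width: 49.7
35.175 [-0.02 -0.06  0.  ] [-0.1 -0.2 -3.5] [-3.139  0.005 -0.03 ] 49.71 -0.48
time: 35.92
tool_pos: [443.3, -160.2, 29.8]
tcp_rot: [3.141, -0.001, -0.03]
contact_force: [0.4, -0.3, -4.0]
grip_width: 50.1
35.925 [ 0.01 -0.09 -0.02] [ 0.4 -0.3 -4. ] [ 3.141e+00 -1.000e-03 -3.000e-02] 50.11 -0.48
```

```bash

python3 -m pendant '[{"linear":[0,0,-1],"twist":0},{"linear":[0,0,-1.5],"twist":0},{"linear":[0,0,-1.5],"twist":0}]'
python3 -m pendant '[{"linear":[0,0,0],"twist":0},{"linear":[0,0,0],"twist":0},{"linear":[0,0,0],"twist":0},{"linear":[0,0,0],"twist":0},{"linear":[0,0,40],"twist":0},{"linear":[0,0,90],"twist":0},{"linear":[0,-40,150],"twist":0},{"linear":[0,-100,170],"twist":0},{"linear":[0,-160,170],"twist":0},{"linear":[-40,-200,170],"twist":0},{"linear":[-60,-230,170],"twist":0},{"linear":[-60,-230,170],"twist":0}]' 20
python3 - <<'E'
from span import *
t=snap('top','t3.png'); W=cloud(t)
def reg(x0,x1,y0,y1,a,b,n):
    m=(W[...,0]>x0)&(W[...,0]<x1)&(W[...,1]>y0)&(W[...,1]<y1)&(W[...,2]>a)&(W[...,2]<b); w=W[m]
    r=cv2.minAreaRect(w[:,:2].astype(np.float32)); print(n,len(w),np.round(r[0],1),np.round(r[1],1),round(r[2],1),np.median(w[:,2]))
reg(380,510,-300,-10,50,110,'module');reg(400,620,400,470,12,22,'spanner')
reg(690,780,150,230,60,100,'jar');reg(690,860,-100,90,25,45,'meter');reg(690,860,-290,-120,50,75,'carton')
reg(380,510,-330,-10,11,25,'tray');print(bot.get_obs()['grip_width'])
s=snap('scene','s3.png')
cv2.imwrite('pics/t3b.png',np.hstack([cv2.resize(t['frame'],(400,300)),cv2.resize(s['frame'],(400,300))]))
E
```

```text
time: 36.3
tool_pos: [443.2, -160.2, 28.4]
tcp_rot: [3.141, -0.001, -0.03]
contact_force: [-1.2, -0.6, 5.9]
grip_width: 49.9
time: 37.8
tool_pos: [381.4, -391.9, 197.4]
tcp_rot: [3.142, 0.0, -0.034]
contact_force: [-0.5, 1.1, -0.2]
grip_width: 84.6
module 924 [ 442.6 -159.9] [81.9 50. ] 88.0 70.55173467674229
spanner 549 [490.1 417.3] [179.5  35.8] 1.1 17.18183320394454
jar 426 [732.9 190.9] [51.6 52.6] 89.7 80.02892316013529
meter 1774 [761.2  -2.7] [150.4  74.5] 79.5 35.45279758526363
carton 1901 [ 765.6 -203. ] [ 90.5 122.1] 16.9 60.17780253372823
tray 390 [ 445.2 -163.1] [129.7 306. ] 0.2 16.08731960418875
84.72948092311866
```

View pics/t3b.png

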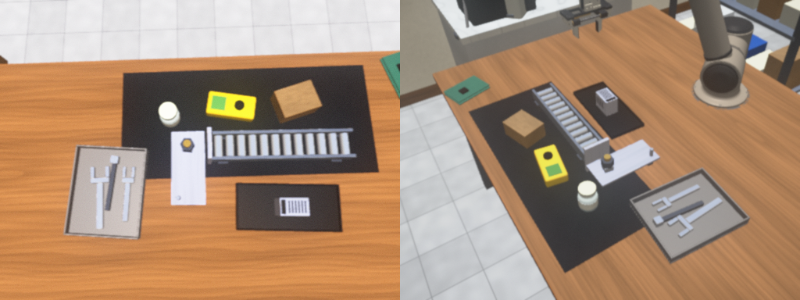

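The track is empty, the module stands in the tray at (293,207), and all three tools lie in the crate. The bystanders have moved 1 mm or less and the robot is clear of everything, so I'm handing in.

```bash
python3 -c "
from plant import bot
print(bot.close_job())"
```

```text
the job is handed in; nothing more can be done
None
```

The job is done and handed in at about 38 s on the robot's clock. It gave no verdict.

**What I did**
- **Locknut:** I slid the big spanner flat and home on the stud's square, handle towards the robot, and turned the nut clockwise by its flats. The torque rose sharply to about 1.3–1.4 N m after about 110°.
- **Module:** Only one module was on the track. I rolled it against the stop, where contact read 15 N, lifted it off there and stood it in the tray.
- **Spanner:** It was drawn off and put back in the crate right after tightening, before I moved the module.

**Last checks**
- **Module:** It stands upright in the tray at about (443, -160) mm. Its top is at z 70.5, so it rests on the tray floor.
- **Tools:** All three lie in the crate, and the big spanner is flat.
- **Bystanders:** The carton, meter and jar are within 1 mm of where they started.
- **Robot:** It is clear of everything.

**Not fully confirmed**
- **Nut angle:** I could not read the nut joint directly. The pictures give about 1.75 rad of turn relative to the stud, plus an unknown start of 0 to 0.5 rad. I judged it tight from the torque stop. The fingers began to slip over the nut's corners after that.
- **Spanner position:** After I released it, the spanner was about 3 cm and several degrees from where I put it down. It may have been knocked, but it was still inside the crate, so I left it.

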